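Clear the tipped oil bottle off the filling turntable

TASK

One of the three small amber bottles on the freely spinning turntable has fallen over. Lift the fallen bottle off the turntable and lay it flat in the red reject tray, setting it down without dropping it, and leave the other two bottles standing on the turntable.

Things in the scene. Friction and masses are not known exactly. Their poses are not given: they have to be found in the camera images.
- tipped_bottle: The fallen bottle: amber glass, white label, black cap, lying on its side on the turntable, whose top is 45 mm above the table. 60 mm long; body 28 mm in diameter from its foot (x = -30 mm) to x = +6 mm, then shoulder and cap 19 mm in diameter; 28 to 49 g. Origin on its axis at mid-length, 14 mm above the turntable's surface; x axis points along it to the cap.
- bottle_a: One of the two bottles standing on the turntable, same kind: 60 mm tall, 28 mm in diameter. Origin at the centre of its foot, z axis up to the cap. The turntable is a flat pale grey disc, 250 mm in diameter, no rim; it is still at first, but turns freely about its vertical axis at a light touch and carries the bottles round.
- bottle_b: The other standing bottle, same as bottle_a.
- reject_tray: Open red plastic tray fixed to the table, 180 mm (its x) by 150 mm (its y) outside, 30 mm high, walls and floor 5 mm thick. Origin at the centre of its underside, z up.
There are look-alikes about, which are no part of the job. What is shaped like the tipped_bottle but blue or yellow is not meant.

How it is judged:
By the outcome, as a careful person would: the job done as asked, in the order asked, and still so for the second after the job is handed in, with the robot touching nothing.
It also fails if it takes over 38 s, if anything falls off the work surface, if the arm or the gripper's body presses on something with over 40 N, if the wrist force passes 120 N, or if a joint passes its speed limit or range.

ROBOT

A 6-joint arm with a two-finger parallel gripper is mounted at the origin on the work surface. World frame = base frame: x ahead of the robot, y to its left, z up, the work surface at z = 0. Lengths are in mm, angles in rad, forces in N, time in s.
With the tool pointing down it reaches from about 350 to 975 mm from the base axis. Payload 4.9 kg.
Tool frame: the origin (TCP) lies between the finger pads; the fingertips stand 11 mm ahead of it and the grasp point (between the pads) lies 8 mm behind it; z points along the fingers, y is the line along which they close (so a half turn about z gives the same grasp; the last joint's range is limited). The gripper opens to 85 mm and grips with 20 to 120 N. Pads are 22 mm wide; open, the fingers measure 114 mm over their backs; the gripper's body (76 mm by 85 mm) begins 54 mm behind the grasp point. The pads swing forward as they close: fully open they stand 13 mm farther back than shut.
Start: joints at [-1.401, 0.053, 1.613, -0, 1.476, -0.119], TCP at [177.996, -599.098, 242.304] pointing down, gripper open.
Joint ranges: [-3.01, 3.01], [-1.01, 2.22], [0.06, 2.58], [-1.02, 4.17], [0.09, 2.62], [-3.14, 3.14]. Speed limits (rad/s): [2.57, 2.57, 3.14, 3.14, 3.14, 3.14].

INTERFACE

Orientations are given as [roll, pitch, yaw] about the fixed x, y, z axes, in that order (R = Rz(yaw) Ry(pitch) Rx(roll)).
In Python, from rig import manip gives the robot as it stands.
- The arm moves only by the shell command python3 -m inch 'ROWS' [FORCE]. ROWS is JSON, a list of rows, each a list of 3 entries, a list of its own where there are three numbers: the shift along the tool's x, y, z in m, then the turn about the tool's z in rad, then the opening, from 0 (shut) to 1 (fully open). A call has 1 to 8 rows; each row shifts and turns the commanded pose from where the row before left it, along the tool's axes as they then stand; what a row does not reach is not made up. A row lasts 1/8 s, in which the tool goes at most 62.5 mm and 10.7 degrees, less where a joint would pass 70% of its speed; a pose out of reach is approached as far as the arm can. A call is refused whole if a number of a shift passes 0.0625 or a number of a turn 0.188, either way. A call with a gripper value outside its range is refused whole. The fingers move at their own pace and stop on an object; FORCE is the grip in N (left out, the last holds). Time passes only in rows, so rows that do not move let the fingers close. It gives the time, the measured TCP pose, the force, the opening and the grip force at its end, in the units of the state.
- manip.get_state(): the state, without advancing time (a new reading comes with each control period).
- manip.read_camera(name): name is "scene" or "top" or "wrist"; returns a dict with "frame" (384x512x3 uint8, red, green, blue), "vertical_fov" (degrees; the focal length in pixels is half the picture's height over the tangent of half this angle, whatever the lens; pixels are square), "cx", "cy" (the principal point, pixels), "position" and "attitude" of the camera in the world. Camera axes: x right, y down, z forward; pixel columns grow to the right and rows downward; lengths in mm; the calibration is good to about 2 mm. The wrist camera is an equidistant fisheye: a pixel r from the principal point sees the ray r / f radians off the axis. A picture is of the moment at which its call begins. There is no depth.
- manip.hand_in(): hands the job in; it is judged then, once.
The state is a dict: "time_s": time; "qpos": joint angles; "dq": joint speeds; "joint_efforts": joint torques, N m; "tcp_pos": TCP position; "eef_rot": TCP orientation; "contact_force": force on the tool from outside, world axes, zero at the start; "ft_torque": the same for the moment, N m; "grip_width": finger opening in mm; "finger_force": force on a finger pad.
Only numpy, scipy, OpenCV 4.12 (cv2) and the standard library are available. Lean on these libraries where they do the work, as an engineer would, in place of code of your own. Each camera call takes 0.05 s, during which the arm holds its last target. There are 200 camera calls.

## Working session

There is one attempt and no reset: what is moved stays moved. The work goes in short steps, Python scripts to look and compute and a shell command to move; the robot and the scene stay as the last step left them, time stands still between calls to the robot, and variables do not carry over. Pictures are saved under pics/ and viewed, at most 10 in all, crops included, and the job is handed in when it is done.

```bash
mkdir -p pics
cat > h.py <<'E'
import numpy as np, cv2
from rig import manip
from scipy.spatial.transform import Rotation as R
E
python3 - <<'E'
from h import *
for n in ("scene","top"):
    c=manip.read_camera(n); cv2.imwrite(f"pics/{n}0.png",c["frame"][:,:,::-1]); print(n,{k:v for k,v in c.items() if k!="frame"})
    np.savez(f"{n}0.npz",**c)
s=manip.get_state();print(s)
E
```

```text
scene {'vertical_fov': 49.732778192306995, 'cx': 256.0151196755394, 'cy': 188.03630097441757, 'position': array([1167.69372361,  668.91728115,  652.75188918]), 'attitude': array([-2.14313157,  0.0077384 ,  2.30721181])}
top {'vertical_fov': 42.0295636234698, 'cx': 260.8475745393735, 'cy': 195.36230030927007, 'position': array([ 412.24984345,   64.48114225, 1251.92061897]), 'attitude': array([-3.07065115,  0.00724866, -1.57275678])}
{'time_s': 0.1, 'qpos': array([-1.40101176e+00,  5.33191379e-02,  1.61418319e+00, -4.69456595e-06,
        1.47601300e+00, -1.18970785e-01]), 'dq': array([-0.0010777 , -0.00195412, -0.00351445,  0.00094785, -0.00040893,
       -0.00024831]), 'joint_efforts': array([-7.81183826e-04, -3.94904244e+01, -3.71365643e+01, -2.30302776e-04,
        3.85642677e-03, -7.48483558e-06]), 'tcp_pos': array([ 177.8963472 , -598.565753  ,  241.15257359]), 'eef_rot': array([-3.13968301e+00, -2.23563370e-04,  2.88755585e-01]), 'contact_force': array([ 0.34767413, -0.36628581, -0.51014274]), 'ft_torque': array([-0.00464686, -0.01517734,  0.0129388 ]), 'finger_force': 0.0, 'grip_width': 85.54635070252557}
```

View pics/top0.png

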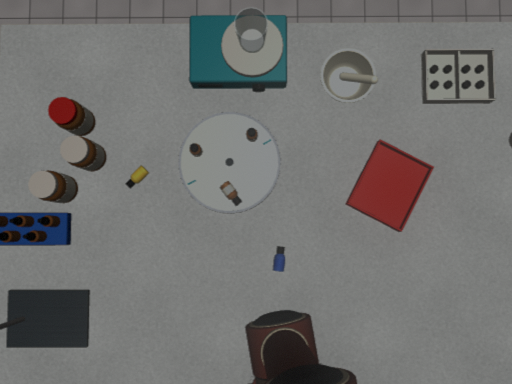

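View pics/scene0.png

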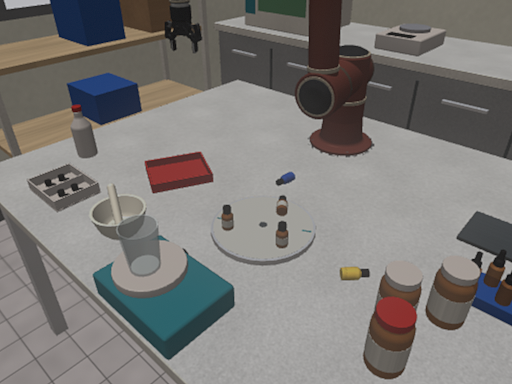

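The top view shows the turntable centred near (230,162). The fallen bottle lies at about (231,193) with its cap at (238,203), the standing bottles are at (196,150) and (252,134), and the tray is at (391,186). In the scene view the fallen bottle is at (282,206) and the tray at (178,171).

```bash
cat >> h.py <<'E'
def ray(c,px):
    px=np.atleast_2d(np.array(px,float)); f=192/np.tan(np.radians(float(c["vertical_fov"]))/2)
    d=np.c_[(px[:,0]-c["cx"])/f,(px[:,1]-c["cy"])/f,np.ones(len(px))]
    return c["position"],d@R.from_euler("xyz",c["attitude"]).as_matrix().T
def plane(c,px,z):
    p,d=ray(c,px); return p+d*((z-p[2])/d[:,2])[:,None]
def tri(c1,a,c2,b):
    p1,d1=ray(c1,a);p2,d2=ray(c2,b);d1=d1[0];d2=d2[0]
    s=np.linalg.lstsq(np.c_[d1,-d2],p2-p1,rcond=None)[0]
    x,y=p1+s[0]*d1,p2+s[1]*d2; return (x+y)/2,np.linalg.norm(x-y)
def blobs(m,amin):
    n,l,st,ce=cv2.connectedComponentsWithStats(m.astype(np.uint8)); return [(l==i,ce[i],st[i]) for i in range(1,n) if st[i][4]>=amin]
E
python3 - <<'E'
from h import *
t=dict(np.load("top0.npz"));s=dict(np.load("scene0.npz"))
a=cv2.resize(t["frame"][105:220,170:290],None,fx=5,fy=5,interpolation=2)[:,:,::-1]
b=cv2.resize(s["frame"][190:265,205:325],None,fx=5,fy=5,interpolation=2)[:,:,::-1]
cv2.imwrite("pics/ta.png",a[:575]);cv2.imwrite("pics/sb.png",b)
for n,c in(("t",t),("s",s)):
    f=c["frame"].astype(int); m=(f[...,0]>100)&(f[...,1]<60)&(f[...,2]<60)
    for mm,ce,st in blobs(m,600):
        print(n,ce,st)
        k=cv2.findContours(mm.astype(np.uint8),0,1)[0][0]; r=cv2.minAreaRect(k); bx=cv2.boxPoints(r); print(bx.round(1).tolist()); print(plane(c,bx,30).round(0).tolist())
    sat=f.max(2)-f.min(2)
    print([(ce.round(1).tolist(),st[4]) for mm,ce,st in blobs((sat>25)&(f[...,0]>f[...,2]+20),8)])
E
```

```text
t [387.62555295 185.90970596] [ 348  142   80   89 3843]
[[346.79998779296875, 202.8000030517578], [378.20001220703125, 141.60000610351562], [432.20001220703125, 169.3000030517578], [400.70001220703125, 230.5]]
[[480.0, -137.0, 30.0], [631.0, -217.0, 30.0], [562.0, -347.0, 30.0], [412.0, -267.0, 30.0]]
[([64.8, 111.9], np.int32(831)), ([87.5, 153.3], np.int32(144)), ([389.7, 185.4], np.int32(4466)), ([196.9, 150.3], np.int32(22)), ([138.7, 174.3], np.int32(179)), ([57.3, 185.8], np.int32(174)), ([224.7, 184.6], np.int32(31)), ([232.0, 194.4], np.int32(43)), ([22.7, 220.3], np.int32(42)), ([49.7, 220.4], np.int32(39)), ([8.4, 235.7], np.int32(44)), ([35.7, 235.1], np.int32(41)), ([294.5, 326.3], np.int32(48)), ([267.4, 330.9], np.int32(39))]
s [176.13167939 171.13931298] [ 145  158   67   27 1048]
[[144.89999389648438, 161.0], [210.10000610351562, 157.39999389648438], [211.39999389648438, 180.89999389648438], [146.3000030517578, 184.5]]
[[568.0, -346.0, 30.0], [419.0, -211.0, 30.0], [511.0, -104.0, 30.0], [647.0, -228.0, 30.0]]
s [396.03742204 311.88877339] [376 296  40  32 962]
[[372
[... 270 characters left out ...]
4], np.int32(9)), ([349.8, 65.1], np.int32(276)), ([333.8, 78.7], np.int32(304)), ([157.5, 96.4], np.int32(1305)), ([44.7, 129.3], np.int32(1805)), ([4.1, 143.2], np.int32(171)), ([339.8, 144.6], np.int32(621)), ([177.7, 171.2], np.int32(1998)), ([282.1, 199.9], np.int32(11)), ([281.0, 206.8], np.int32(32)), ([226.7, 216.2], np.int32(52)), ([281.4, 233.3], np.int32(63)), ([494.9, 271.1], np.int32(188)), ([350.0, 272.9], np.int32(263)), ([453.7, 289.3], np.int32(699)), ([480.4, 270.0], np.int32(8)), ([394.3, 317.9], np.int32(2481)), ([489.6, 284.2], np.int32(22)), ([506.1, 285.1], np.int32(56)), ([503.4, 298.0], np.int32(109)), ([441.9, 322.0], np.int32(212)), ([381.7, 371.7], np.int32(195))]
```

View pics/ta.png

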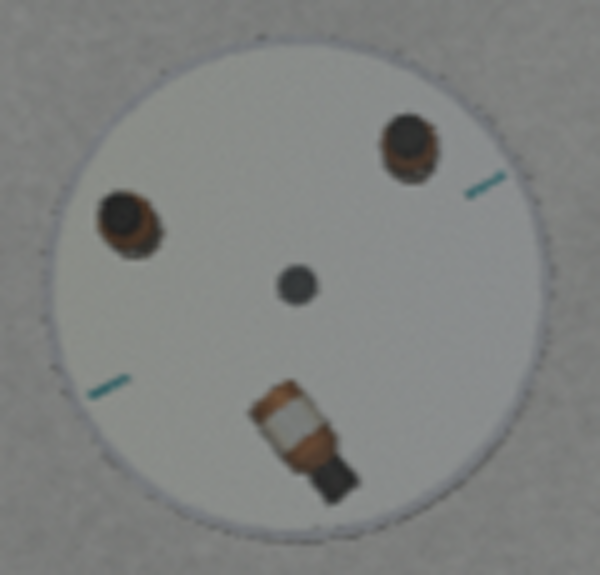

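View pics/sb.png

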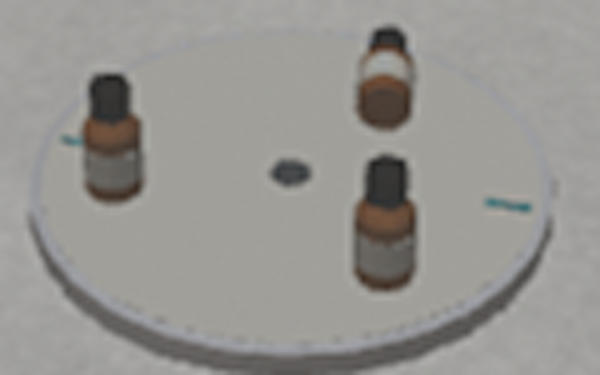

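The top crop gives the fallen bottle's foot edge centre at (270,395) and its cap end at (345,493), with the hub at (297,285). In the scene crop the foot disc is centred at (384,104), the cap end is at about (389,35), and the hub is at (291,172). Next I triangulate these.

Run:
```python
from h import *
t=dict(np.load("top0.npz"));s=dict(np.load("scene0.npz"))
T=lambda u,v:(u/5+169.6,v/5+104.6);S=lambda u,v:(u/5+204.6,v/5+189.6)
for n,a,b in(("foot",T(270,395),S(384,104)),("cap",T(345,493),S(389,36)),("hub",T(297,285),S(291,172)),("Acap",T(123,213),S(388,160)),("Bcap",T(408,133),S(110,78)),
 ):
    print(n,tri(t,a,s,b))
F,C=[plane(t,T(*p),59)[0] for p in((270,395),(345,493))]; print(F,C,np.linalg.norm(F-C),np.degrees(np.arctan2(*(C-F)[[1,0]])))
for n,c in(("t",t),("s",s)):
    f=c["frame"].astype(int); m=(f[...,0]>60)&(f[...,0]>f[...,1]*1.8)&(f[...,0]>f[...,2]*1.8)
    mm=[b for b in blobs(m,900) if (b[1][0]>300 if n=="t" else 130<b[1][0]<230 and 150<b[1][1]<200)]
    for b in mm:
        k=cv2.findContours(b[0].astype(np.uint8),0,1)[0][0]; p=cv2.approxPolyDP(k,4,True)[:,0]; print(n,p.tolist(),b[2])
    
f=s["frame"][140:205,130:230]; cv2.imwrite("pics/tray.png",cv2.resize(f,None,fx=6,fy=6,interpolation=2)[:,:,::-1])
```

```text
foot (array([524.91658051, 162.46960427,  61.74492038]), np.float64(1.1673371605992335))
cap (array([477.67393697, 126.75668218,  61.75303787]), np.float64(1.795228210930089))
hub (array([580.04643141, 150.82180209,  46.06675543]), np.float64(1.267147095367219))
Acap (array([605.02947086, 227.74647875, 106.64654061]), np.float64(2.595999639746397))
Bcap (array([642.19425943,  95.17446758, 107.59802727]), np.float64(1.3687676560153068))
[525.53958791 162.23694121  59.        ] [478.38302575 126.19477056  59.        ] 59.353006829270015 -142.60900586217485
t [[380, 140], [347, 203], [401, 230], [432, 166]] [ 347  140   86   91 4311]
s [[211, 172], [200, 152], [186, 154], [199, 152], [209, 173], [200, 158], [150, 167], [147, 161], [178, 156], [145, 161], [152, 189], [152, 184]] [ 145  152   67   38 1164]
```

View pics/tray.png

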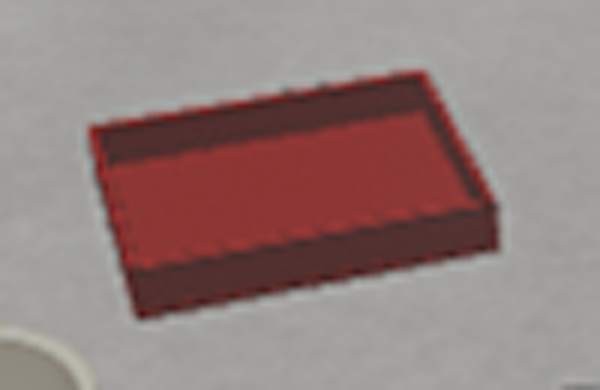

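The scene crop shows the tray's rim corners at (92,128), (425,72), (497,205) and about (133,272). I triangulate those and start moving.

```bash
python3 - <<'E'
from h import *
t=dict(np.load("top0.npz"));s=dict(np.load("scene0.npz"))
S=lambda u,v:(u/6+129.6,v/6+139.6)
P=[]
for a,b in(((432,166),S(92,128)),((401,230),S(425,72)),((347,203),S(497,205)),((380,140),S(133,272))):
    p,e=tri(t,a,s,b);P.append(p);print(p.round(1),e.round(1))
print(np.mean(P,0), np.degrees(np.arctan2(*(P[0]-P[1])[[1,0]])))
E
python3 -m inch '[[[0.038,-0.0445,0],0,1],[[0.038,-0.0445,0],0,1],[[0.038,-0.0445,0],0,1],[[0.038,-0.0445,0],0,1],[[0.038,-0.0445,0],0,1],[[0.038,-0.0445,0],0,1],[[0.038,-0.0445,0],0,1]]' 30
```

```text
[ 569.4 -346.2   30.8] 2.1
[ 412.5 -266.8   29. ] 3.5
[ 479.2 -137.1   26.6] 2.4
[ 635.  -221.    26.4] 2.2
[ 524.0358265  -242.7772372    28.21896271] -26.834642900213808
time_s: 0.98
tcp_pos: [344.5, -222.8, 241.9]
eef_rot: [-3.141, -0.0, 0.288]
contact_force: [1.0, 0.3, 0.5]
grip_width: 85.5
finger_force: 0.0
```

```bash
python3 -m inch '[[[0.038,-0.0445,0],0,1],[[0.038,-0.0445,0],0,1],[[0.038,-0.0445,0],0,1],[[0.038,-0.0445,0],0,1],[[0.038,-0.0445,0],0,1],[[0.038,-0.0445,0],0,1],[[0.037,-0.0435,0],0,1]]'
python3 -m inch '[[[0,0,0.03],-0.12,1],[[0,0,0.03],-0.12,1],[[0,0,0.02],-0.123,1],[[0,0,0],0,1]]'
python3 - <<'E'
from h import *
c=manip.read_camera("wrist"); cv2.imwrite("pics/w1.png",c["frame"][:,:,::-1]); print({k:v for k,v in c.items() if k!="frame"})
print(manip.get_state()["qpos"])
E
```

```text
time_s: 1.85
tcp_pos: [510.1, 150.4, 241.9]
eef_rot: [3.141, 0.0, 0.289]
contact_force: [0.8, -0.1, 1.1]
grip_width: 85.3
finger_force: 0.0
time_s: 2.35
tcp_pos: [508.1, 148.2, 159.7]
eef_rot: [-3.139, 0.005, 0.651]
contact_force: [0.1, 0.8, 0.4]
grip_width: 85.4
finger_force: 0.0
{'vertical_fov': 65.70646984690485, 'cx': 256.0609849781719, 'cy': 189.3189080378374, 'position': array([567.63730819, 194.04384796, 290.71413447]), 'attitude': array([ 2.84091187e+00,  2.15313262e-03, -9.20803992e-01])}
[ 1.42977646e-01 -1.09139330e-01  1.90938728e+00  1.20936035e-05
  1.34345990e+00  1.06409553e+00]
```

View pics/w1.png

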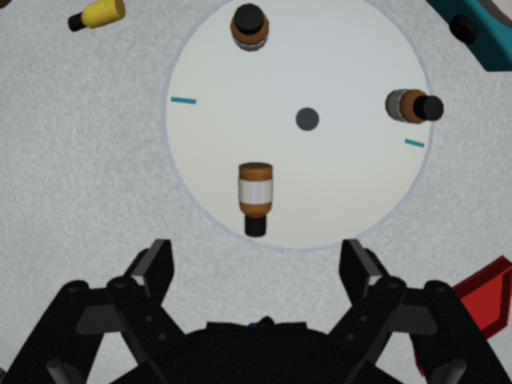

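The wrist view shows the bottle lying square between the open fingers, with its foot at (256,163) and cap end at (255.5,236).

Run:
```python
from h import *
c=manip.read_camera("wrist"); s=manip.get_state()
f=192/np.tan(np.radians(c["vertical_fov"])/2)
Rw=R.from_euler("xyz",c["attitude"]).as_matrix()
for n,(u,v),z in(("foot",(256,163),60),("cap",(255.5,236.5),60),("hub",(307.5,119),45)):
    d=np.array([u-c["cx"],v-c["cy"]]);r=np.hypot(*d);th=r/f
    w=Rw@np.r_[d/r*np.sin(th),np.cos(th)]
    p=c["position"]+w*(z-c["position"][2])/w[2]
    Rt=R.from_euler("xyz",s["eef_rot"]).as_matrix()
    print(n,p.round(1),"tool",(Rt.T@(p-s["tcp_pos"])).round(1))
```

```text
foot [528.8 164.3  60. ] tool [ 24.6  -1.3 102.7]
cap [476.9 125.4  60. ] tool [-40.2  -1.8 102.7]
hub [582.5 151.1  45. ] tool [ 59.4  41.7 117.7]
```

```bash
python3 -m inch '[[[0,-0.0015,0.03],0,1],[[0,0,0.03],0,1],[[0,0,0.02],0,1],[[0,0,0.016],0,1],[[0,0,0],0,0.5],[[0,0,0],0,0.5],[[0,0,0],0,0.5]]' 25
```

```text
time_s: 3.32
tcp_pos: [509.9, 149.7, 67.6]
eef_rot: [3.14, -0.002, 0.652]
contact_force: [-0.6, -0.0, -0.5]
grip_width: 42.6
finger_force: 0.0
```

```bash
python3 -m inch '[[[0,0,0],0,0.4],[[0,0,0],0,0.4],[[0,0,0],0,0.4]]' 25
```

```text
time_s: 3.7
tcp_pos: [509.0, 149.6, 66.4]
eef_rot: [3.142, -0.0, 0.652]
contact_force: [-0.7, 0.3, 0.2]
grip_width: 34.2
finger_force: 0.0
```

```bash
python3 -m inch '[[[0,0,0.003],0,0.4],[[0,0,0.003],0,0.4],[[0,0,0],0,0.4]]' 25; python3 -m inch '[[[0,0,0],0,0.3],[[0,0,0],0,0.25],[[0,0,0],0,0.2],[[0,0,0],0,0.1],[[0,0,0],0,0.1],[[0,0,0],0,0.1]]' 25
```

```text
time_s: 4.08
tcp_pos: [508.5, 149.5, 59.7]
eef_rot: [-3.141, 0.001, 0.652]
contact_force: [-0.1, -0.2, -0.6]
grip_width: 33.9
finger_force: 0.0
time_s: 4.82
tcp_pos: [509.0, 149.6, 60.3]
eef_rot: [3.142, -0.0, 0.652]
contact_force: [-0.4, 1.2, -0.4]
grip_width: 27.5
finger_force: 26.0
```

```bash
python3 -m inch '[[[0,0,-0.005],0,0.1],[[0,0,-0.015],0,0.1],[[0,0,-0.025],0,0.1],[[0,0,-0.025],0,0.1],[[0,0,-0.02],0,0.1],[[0,0,-0.01],0,0.1],[[0,0,0],0,0.1]]' 30
python3 -m inch '[[[-0.012,0.018,0],0,0.1],[[-0.0243,0.0355,0],0,0.1],[[-0.0243,0.0355,0],0,0.1],[[-0.0243,0.0355,0],0,0.1],[[-0.0243,0.0355,0],0,0.1],[[-0.0243,0.0355,0],0,0.1],[[-0.0243,0.0355,0],0,0.1],[[-0.0243,0.0355,0],0,0.1]]'
python3 -m inch '[[[-0.0243,0.0355,0],0,0.1],[[-0.012,0.018,0],0,0.1],[[0,0,0],0,0.1],[[0,0,0],0,0.1]]'
python3 - <<'E'
from h import *
c=manip.read_camera("wrist"); d=manip.read_camera("scene"); cv2.imwrite("pics/h.png",np.hstack([c["frame"][100:],d["frame"][30:314,100:388]])[:,:,::-1])
E
```

```text
time_s: 5.7
tcp_pos: [509.4, 149.6, 161.2]
eef_rot: [3.141, -0.001, 0.652]
contact_force: [-0.2, -0.1, -0.5]
grip_width: 27.1
finger_force: 31.1
time_s: 6.7
tcp_pos: [525.0, -173.8, 158.8]
eef_rot: [-3.139, 0.001, 0.652]
contact_force: [0.0, 0.4, -0.1]
grip_width: 27.5
finger_force: 31.1
time_s: 7.2
tcp_pos: [529.2, -236.2, 159.6]
eef_rot: [-3.14, 0.0, 0.652]
contact_force: [-0.1, -0.3, -0.1]
grip_width: 27.5
finger_force: 31.1
```

View pics/h.png

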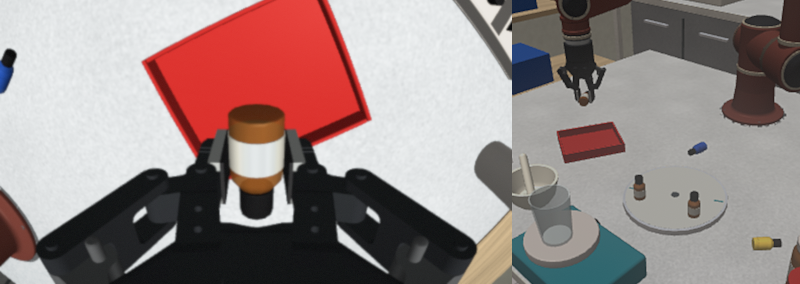

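The bottle is held level (wrist view, about (257,150)) above the tray, and the other two bottles still stand on the turntable. I lower it in steps.

```bash
python3 -m inch '[[[0,0,0.02],0,0.1],[[0,0,0.035],0,0.1],[[0,0,0.035],0,0.1],[[0,0,0.025],0,0.1],[[0,0,0.014],0,0.1],[[0,0,0.004],0,0.1],[[0,0,0],0,0.1],[[0,0,0],0,0.1]]'
python3 -m inch '[[[0,0,0.002],0,0.1],[[0,0,0],0,0.1]]'
python3 -m inch '[[[0,0,0.002],0,0.1],[[0,0,0],0,0.1]]'
```

```text
time_s: 8.3
tcp_pos: [530.3, -237.8, 28.6]
eef_rot: [3.139, -0.001, 0.652]
contact_force: [-0.3, 0.1, -0.4]
grip_width: 27.1
finger_force: 31.1
time_s: 8.55
tcp_pos: [529.5, -237.4, 25.6]
eef_rot: [3.141, -0.0, 0.652]
contact_force: [-0.4, 0.3, -1.0]
grip_width: 27.3
finger_force: 31.1
time_s: 8.8
tcp_pos: [529.2, -237.2, 23.0]
eef_rot: [-3.141, 0.0, 0.652]
contact_force: [0.5, -0.4, -0.9]
grip_width: 27.0
finger_force: 31.1
```

```bash
python3 -m inch '[[[0,0,0.001],0,0.1],[[0,0,0],0,0.1]]'
python3 -m inch '[[[0,0,0.001],0,0.1],[[0,0,0],0,0.1]]'
python3 -m inch '[[[0,0,0.001],0,0.1],[[0,0,0],0,0.1]]'
```

```text
time_s: 9.05
tcp_pos: [529.4, -237.3, 22.2]
eef_rot: [-3.141, 0.0, 0.652]
contact_force: [-0.1, 0.0, -0.2]
grip_width: 27.3
finger_force: 31.1
time_s: 9.3
tcp_pos: [529.4, -237.3, 21.2]
eef_rot: [-3.141, 0.0, 0.652]
contact_force: [-0.8, 0.1, -0.5]
grip_width: 27.1
finger_force: 31.1
time_s: 9.55
tcp_pos: [529.4, -237.3, 20.2]
eef_rot: [-3.141, 0.0, 0.652]
contact_force: [0.2, 0.2, -1.0]
grip_width: 27.0
finger_force: 31.1
```

```bash
python3 -m inch '[[[0,0,0.0007],0,0.1],[[0,0,0],0,0.1]]' | grep -E "tcp|contact"
python3 -m inch '[[[0,0,0.0007],0,0.1],[[0,0,0],0,0.1]]'| grep -E "tcp|contact"
```

```text
tcp_pos: [529.4, -237.3, 20.1]
contact_force: [-2.0, 1.0, 4.7]
tcp_pos: [529.5, -237.3, 20.1]
contact_force: [-4.9, 1.9, 9.6]
```

Contact at 20.1 mm, as predicted from the floor height. I back off slightly to unload, open gently, then withdraw.

```bash
python3 -m inch '[[[0,0,-0.0007],0,0.1],[[0,0,0],0,0.25],[[0,0,0],0,0.32],[[0,0,0],0,0.36],[[0,0,0],0,0.4],[[0,0,0],0,0.45],[[0,0,0],0,0.45]]' 20
python3 - <<'E'
from h import *
c=manip.read_camera("wrist"); cv2.imwrite("pics/r.png",c["frame"][:,:,::-1])
E
```

```text
time_s: 10.92
tcp_pos: [529.4, -237.3, 19.4]
eef_rot: [-3.142, 0.0, 0.652]
contact_force: [0.3, -0.0, 0.2]
grip_width: 38.4
finger_force: 0.0
```

View pics/r.png

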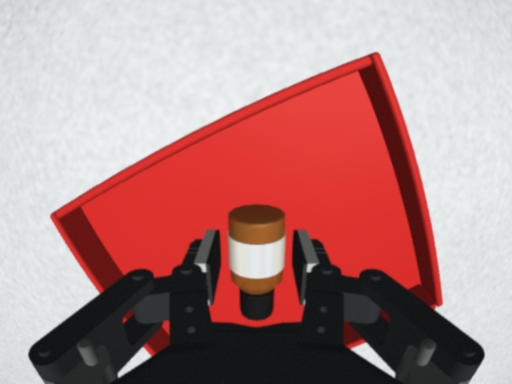

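The bottle lies at (257,260), released, with both pads clear of it. I withdraw straight up and check.

```bash
python3 -m inch '[[[0,0,-0.01],0,0.45],[[0,0,-0.03],0,0.45],[[0,0,-0.04],0,0.45],[[0,0,-0.04],0,0.45],[[0,0,-0.04],0,0.45],[[0,0,-0.02],0,0.45],[[0,0,0],0,0.45],[[0,0,0],0,0.45]]'
python3 - <<'E'
from h import *
c=manip.read_camera("wrist"); d=manip.read_camera("scene"); cv2.imwrite("pics/f.png",np.hstack([c["frame"][:284],d["frame"][60:344,100:388]])[:,:,::-1])
E
```

```text
time_s: 11.98
tcp_pos: [528.6, -236.8, 197.5]
eef_rot: [-3.139, 0.001, 0.652]
contact_force: [-0.2, 0.2, -1.0]
grip_width: 38.4
finger_force: 0.0
```

View pics/f.png

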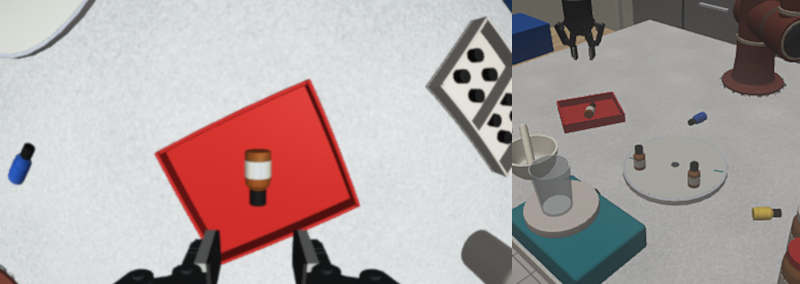

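The bottle lies flat in the middle of the tray at (258,178), and the other two bottles still stand on the turntable at (639,158) and (694,175).

```bash
python3 -c "
from rig import manip
print(manip.hand_in())"
```

```text
the job is handed in; nothing more can be done
None
```

The fallen bottle now lies flat in the red reject tray, set down without dropping; the other two still stand on the turntable, and the job was handed in at about 12 s.

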